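Clear the annealing bed and switch it on

ROBOT

A 6-joint arm with a two-finger parallel gripper is mounted at the origin on the work surface. World frame = base frame: x ahead of the robot, y to its left, z up, the work surface at z = 0. Lengths are in m, angles in degrees, forces in N, time in s.
With the tool pointing down it reaches from about 0.3 to 0.75 m from the base axis. Payload 8.5 kg.
Tool frame: the origin (TCP) lies at the very end of the fingers, on their centre line; the grasp point (between the pads) lies 19 mm behind it; z points along the fingers, y is the line along which they close (so a half turn about z gives the same grasp; the last joint's range is limited). The gripper opens to 88 mm and grips with 3 to 60 N. Pads are 18 mm wide; open, the fingers measure 123 mm over their backs; the gripper's body (75 mm by 187 mm) begins 45 mm behind the grasp point.
Start: joints at [-86.763, 21.807, 74.336, -0, 83.858, -12.336], TCP at [0.148, -0.53, 0.239] pointing down, gripper open.
Joint ranges: [-178.18, 178.18], [-50.72, 133.34], [12.68, 142.11], [-81.47, 261.47], [9.98, 163.14], [-165.26, 165.26]. Speed limits (degrees/s): [136.94, 136.94, 180, 180, 180, 180].

INTERFACE

Orientations are given as [roll, pitch, yaw] about the fixed x, y, z axes, in that order (R = Rz(yaw) Ry(pitch) Rx(roll)).
In Python, from cell import get_obs, get_image, camera_params, finish_job, outline_of, spot_point gives the robot as it stands.
- The arm moves only by the tool step_arm, never from a script. Its argument "moves" is text: rows parted by semicolons, each of 7 numbers parted by spaces: the opening, from 0 (shut) to 1 (fully open), then the shift along the tool's x, y, z in m, then the turn, a rotation vector about the tool's x, y, z in degrees. In form: claw x y z rx ry rz; .... A call has exactly 10 rows; each row is the pose to reach, as a shift and turn from the pose commanded when the call began, along the tool's axes at that moment; what a row does not reach only later rows make up. A row lasts 1/10 s, in which the tool goes at most 50 mm and 8.59 degrees, less where a joint would pass 70% of its speed; a pose out of reach is approached as far as the arm can. A call with a gripper value outside its range is refused whole. The fingers move at their own pace and stop on an object; the grip force is fixed at half the most. Time passes only in rows, so rows that repeat a pose let the fingers close, or fill a call up. It gives the time, the measured TCP pose, the force, the opening and the grip force at its end, in the units of the state.
- get_obs(): the state, without advancing time (a new reading comes with each control period).
- get_image(name): name is "side" or "top" or "wrist"; returns the picture (480x640x3 uint8, blue, green, red); there is no depth.
- camera_params(name): a dict with "vfov" (degrees; the focal length in pixels is half the picture's height over the tangent of half this angle, whatever the lens; pixels are square), "cx", "cy" (the principal point, pixels), "distortion" ([k1, k2, p1, p2, k3] as OpenCV has them; the pictures are not rectified), "R" (3x3) and "t" (3): a world point X has camera coordinates R X + t. Camera axes: x right, y down, z forward; pixel columns grow to the right and rows downward; lengths in m; the calibration is good to about 2 mm. A picture is of the moment at which its call begins: read the wrist's pose just before it. camera_params takes no time and is no camera call; for the wrist camera it gives the pose at the moment of the call.
- finish_job(): hands the job in; it is judged then, once.
Trained networks look in the newest picture that a camera, given by its name, has taken for a name from the list of things; names that differ only in an ending like _2 or _b are one class to them, and where a whole thing is asked for, a point or a joint stands for the part that bears it (a point fixed in the world has none). Each returns a list of dicts, best first, with "score" (0 to 1); they miss things now and then, are a little off and sometimes report something else, mostly with a low value. They report only what shows in the picture. A call takes as long as a camera call.
- outline_of(label, camera): "region" (480x640 bool, what is visible of it).
- spot_point(label, camera): "at" ([x, y, z] in m, in world coordinates, good to about 4 mm: a listed point, or the origin of a listed thing).
The state is a dict: "time_s": time; "joint_pos": joint angles; "dq": joint speeds; "joint_efforts": joint torques, N m; "position": TCP position; "tool_rot": TCP orientation; "force": force on the tool from outside, world axes, zero at the start; "ft_torque": the same for the moment, N m; "width": finger opening in m; "grip_force": force on a finger pad.
Only numpy, scipy, OpenCV 4.12 (cv2) and the standard library are available. Lean on these libraries where they do the work, as an engineer would, in place of code of your own. Each camera call takes 0.05 s, during which the arm holds its last target. There are 200 camera calls.

TASK

The bed is about to anneal the printed parts, so first take the two hex drivers off it and click them fully home, handles centred, into the two empty places of the clip rail, so that the four drivers stand in order of handle length. Then turn the selector knob on the sloping console to the detent at the one long mark and let go. Leave the printed parts and everything else where they are.

Things in the scene. Friction and masses are not known exactly. Their poses are not given: they have to be found in the camera images.
- driver80_mid (a point): loose hex driver that starts lying on the bed: round aluminium handle 12 mm in diameter and 80 mm long, with a thin dark steel blade (3.6 mm in diameter, 34 mm long) out of one end, about 35 g (varies by a third). This point is the middle of the handle, on its axis; its x axis runs along the handle towards the blade (the handle may have rolled about it). Lying on the bed the axis is 33 mm above the table (bed surface at 27 mm).
- driver96_mid (a point): loose hex driver that starts lying on the bed: round aluminium handle 12 mm in diameter and 96 mm long, with a thin dark steel blade (4.4 mm in diameter, 40 mm long) out of one end, about 45 g (varies by a third). This point is the middle of the handle, on its axis; its x axis runs along the handle towards the blade (the handle may have rolled about it). Lying on the bed the axis is 33 mm above the table (bed surface at 27 mm).
- place_b (a point): empty place of the clip rail, next to the shortest driver, for the 80 mm driver. The point is where the middle of a clicked-in handle lies, on its axis, 46 mm above the table; x along the driver (either way round is fine), y along the rail from the shortest driver to the longest, z up. The handle first rests on the clip noses, 13 mm above home; pressed straight down with about 10 N it snaps home and stays when released.
- place_c (a point): empty place of the clip rail, next to the longest driver, for the 96 mm driver. The point is where the middle of a clicked-in handle lies, on its axis, 46 mm above the table; x along the driver (either way round is fine), y along the rail from the shortest driver to the longest, z up. The handle first rests on the clip noses, 13 mm above home; pressed straight down with about 10 N it snaps home and stays when released.
- rail: fixed aluminium bar, 76 x 236 x 22 mm, origin under its centre, y along it. Four places 55 mm apart, each a pair of black sprung clips open upward, 56 mm apart along the driver (48 mm clear between them for the fingers, nothing there above 22 mm; tops 10 mm above the home axis). The shortest driver (64 mm handle) is fixed at the -y end, the longest (112 mm) at the +y end.
- selector_grip (a point): grey selector knob: upright bar grip 13 mm thick, 44 long, 24 high, on a round skirt 40 mm in diameter. The point is on the turning axis at mid-height of the bar (12 mm above the skirt, 23 above the panel) and turns with it: z is the turning axis out of the panel, 25 degrees from vertical, leaning to the robot's side, so the gripper must be tilted; x along the bar to its pointed, white-lined end.
- dial (a point): the same point of the selector, but fixed to the console: z out of the panel, x up the slope, y to the left as seen from the front. The console is a fixed dark box 140 mm deep, 200 wide, 40 high in front and 105 at the back; a display fills the left half of its sloping panel, flush.
- selector (a joint): selector angle in rad, clockwise positive seen from outside, stops at 0 and 3.142. Seven detents 0.524 apart: 0 points left, 1.571 up the slope, 3.142 right; small white dots mark them, but the sixth, 2.618, has the one long bar (15 x 6 mm): the setting wanted. Starts at one of the first four. About 0.13 N m to leave a detent, so grip firmly; let go within 10 degrees of one it snaps in.
- gear: small printed gear, 36 mm across, 20 mm high, standing on the bed between the two drivers. To be left alone. Origin in the middle of its underside.
- bracket: printed L bracket, 30 x 30 mm, 38 mm high, on the bed. To be left alone. Origin in the middle of its underside.
- vase: printed vase, 30 mm across, 42 mm high, on the bed. To be left alone. Origin in the middle of its underside.
- glue_stick: upright glue stick, 28 mm across, 90 mm high, on the table behind the console. To be left alone. Origin in the middle of its underside.
- nozzle_tin: small open steel tin, 68 mm across, 28 mm high, on the table beyond the rail's short end. To be left alone. Origin in the middle of its underside.
- calipers: digital calipers lying on the table at the left of the bed, 210 mm long, 12 mm high (origin in the middle). To be left alone.
- scraper: scraper (spatula) lying on the table near the robot. To be left alone.
- spool: filament spool lying flat on the table beyond the bed, 200 mm across, 64 mm high. To be left alone. Origin in the middle of its underside.

How it is judged:
By the outcome, as a careful person would: the job done as asked, in the order asked, and still so for the second after the job is handed in, with the robot touching nothing.
It also fails if it takes over 72 s, if anything falls off the work surface, if the arm or the gripper's body presses on something with over 40 N, if the wrist force passes 120 N, or if a joint passes its speed limit or range.

## Working session

There is one attempt and no reset: what is moved stays moved. The work goes in short steps, Python scripts to look and compute and a tool call to move; the robot and the scene stay as the last step left them, time stands still between calls to the robot, and variables do not carry over. Pictures are saved under pics/ and viewed, at most 10 in all, crops included, and the job is handed in when it is done.

Besides the shell and the picture viewer there is one more tool, called after "Call:" as name(argument=value, ...) on one line, values as JSON. step_arm: Moves the arm, as the interface text tells. Its arguments: {"type":"object","properties":{"moves":{"type":"string"}},"required":["moves"]}

```bash
mkdir -p pics; ls
cat > h.py <<'E'
import numpy as np, cv2
from scipy.spatial.transform import Rotation as Ro
from cell import *
def cam(n):
    p=camera_params(n); f=240/np.tan(np.radians(p['vfov']/2))
    return np.array([[f,0,p['cx']],[0,f,p['cy']],[0,0,1.]]),np.array(p['distortion'],float),np.array(p['R']),np.array(p['t'])
def ray(n,uv,c=None):
    K,d,R,t=c or cam(n)
    q=cv2.undistortPoints(np.array([[uv]],float),K,d)[0,0]
    v=R.T@np.array([q[0],q[1],1]); return -R.T@t, v/np.linalg.norm(v)
def onz(n,uv,z,c=None):
    o,v=ray(n,uv,c); return o+v*(z-o[2])/v[2]
def proj(n,X,c=None):
    K,d,R,t=c or cam(n)
    return cv2.projectPoints(np.array(X,float).reshape(-1,3),cv2.Rodrigues(R)[0],t,K,d)[0].reshape(-1,2)
def tri(rays):
    A=np.zeros((3,3));b=np.zeros(3)
    for o,v in rays:
        P=np.eye(3)-np.outer(v,v);A+=P;b+=P@o
    return np.linalg.solve(A,b)
def tool(target_pos,target_R=None):
    o=get_obs(); R=Ro.from_euler('xyz',o['tool_rot'],degrees=True)
    d=R.inv().apply(np.array(target_pos)-o['position'])
    rv=(R.inv()*target_R).as_rotvec(degrees=True) if target_R is not None else None
    return d,rv
E
python3 - <<'E'
from h import *
np.set_printoptions(precision=4,suppress=True)
o=get_obs();print(o['position'],o['tool_rot'],o['width'])
for n in ['side','top','wrist']:
    im=get_image(n);cv2.imwrite(f'pics/{n}0.png',im)
    print(n,-np.array(camera_params(n)['R']).T@camera_params(n)['t'])
    for l in ['driver80_mid','driver96_mid','place_b','place_c','rail','selector_grip','dial','gear','bracket','vase','glue_stick','nozzle_tin','spool','calipers']:
        r=spot_point(l,n)
        print(l,[(np.round(x['at'],4),round(x['score'],2)) for x in r[:2]])
E
```

```text
pics
[ 0.1477 -0.5295  0.2381] [-179.9188   -0.0195   15.5733] 0.08777546125239308
side [0.1833 0.8122 0.546 ]
driver80_mid [(array([0.5673, 0.2357, 0.0345]), 0.65), (array([ 0.4437, -0.1494,  0.0024]), 0.43)]
driver96_mid [(array([0.4205, 0.2364, 0.0348]), 0.57)]
place_b [(array([ 0.4413, -0.1749,  0.0438]), 0.93), (array([ 0.4418, -0.1212,  0.0426]), 0.88)]
place_c [(array([ 0.4413, -0.1749,  0.0438]), 0.93), (array([ 0.4418, -0.1212,  0.0426]), 0.88)]
rail [(array([ 0.4436, -0.1509,  0.0007]), 0.82), (array([0.4672, 0.4886, 0.0029]), 0.7)]
selector_grip [(array([ 0.6226, -0.2877,  0.0922]), 0.54), (array([ 0.6218, -0.2884,  0.0847]), 0.45)]
dial [(array([ 0.6191, -0.2872,  0.0873]), 0.77)]
gear [(array([0.4891, 0.231 , 0.0263]), 0.85)]
bracket [(array([0.4789, 0.3269, 0.0302]), 0.77), (array([ 0.3979, -0.4128,  0.0009]), 0.66)]
vase [(array([0.5058, 0.145 , 0.0291]), 0.8), (array([0.5665, 0.2368, 0.032 ]), 0.21)]
glue_stick [(array([ 0.7966, -0.1085, -0.0003]), 0.86), (array([0.4793, 0.3253, 0.0312]), 0.57)]
nozzle_tin [(array([ 0.3972, -0.4132,  0.0027]), 0.71), (array([0.4184, 0
[... 638 characters left out ...]
888,  0.0845]), 0.71), (array([ 0.621 , -0.2863,  0.0864]), 0.58)]
gear [(array([0.4912, 0.2293, 0.0221]), 0.73)]
bracket [(array([0.4781, 0.3295, 0.0282]), 0.77), (array([0.4901, 0.2276, 0.0247]), 0.44)]
vase [(array([0.5064, 0.1447, 0.0279]), 0.69)]
glue_stick [(array([ 0.7998, -0.1073, -0.0006]), 0.8)]
nozzle_tin [(array([ 0.3988, -0.4088,  0.0029]), 0.6)]
spool [(array([0.7941, 0.0885, 0.0005]), 0.76)]
calipers [(array([ 0.4672,  0.4882, -0.0019]), 0.68)]
wrist [ 0.2266 -0.509   0.3847]
driver80_mid []
driver96_mid [(array([ 0.2531, -0.3686, -0.001 ]), 0.15)]
place_b []
place_c []
rail []
selector_grip []
dial []
gear []
bracket []
vase []
glue_stick []
nozzle_tin []
spool []
calipers []
```

View pics/top0.png

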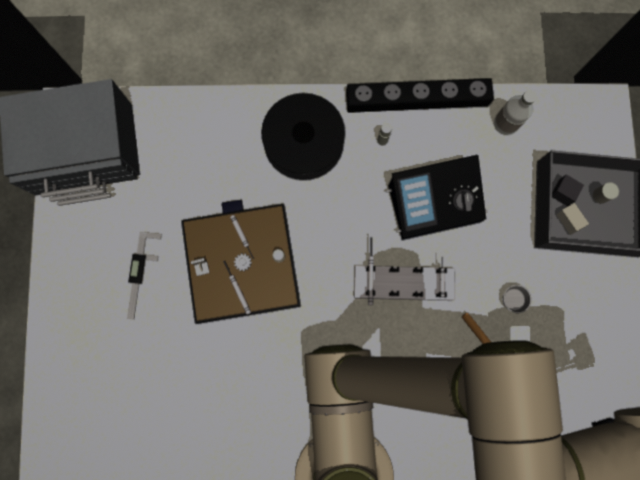

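View pics/side0.png

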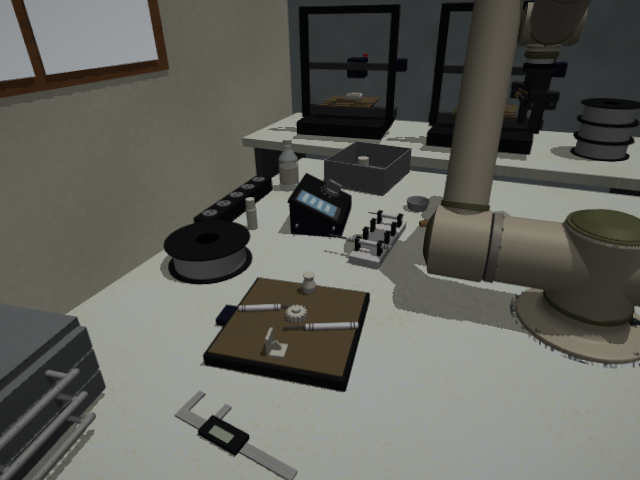

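Top view: 96 driver handle near (240,295), blade towards (227,263); 80 driver handle near (240,230), blade to (252,258); rail at (405,283) with the longest driver at left (+y); console knob at (463,200). The side view agrees. I go over the rail.

Call:
step_arm(moves="1 0.04 -0.04 0 0 0 4; 1 0.08 -0.08 0 0 0 8; 1 0.115 -0.115 0 0 0 12; 1 0.15 -0.15 0 0 0 15.5; 1 0.185 -0.185 0 0 0 15.5; 1 0.22 -0.22 0 0 0 15.5; 1 0.25 -0.25 0 0 0 15.5; 1 0.28 -0.28 0 0 0 15.5; 1 0.306 -0.308 0 0 0 15.5; 1 0.306 -0.308 0 0 0 15.5")

```text
time_s: 3.25
position: [0.3607, -0.1476, 0.239]
tool_rot: [-180.0, -0.0, 0.4]
force: [0.2, 0.4, -1.4]
width: 0.0881
grip_force: 0.0
```

```bash
cat > look.py <<'E'
from h import *
import sys
np.set_printoptions(precision=4,suppress=True)
o=get_obs();print(o['time_s'],o['position'],o['tool_rot'],o['force'])
im=get_image('wrist');cv2.imwrite('pics/'+sys.argv[1]+'.png',im)
c=cam('wrist');print('cam',-c[2].T@c[3],c[2][2])
for l in sys.argv[2:]:
    print(l,[(np.round(x['at'],4),round(x['score'],2),proj('wrist',x['at'],c)[0]) for x in spot_point(l,'wrist')[:2]])
E
python3 look.py w1 place_b rail selector_grip dial
```

```text
3.25 [ 0.3607 -0.1476  0.239 ] [-179.9757   -0.0368    0.3907] [ 0.2008  0.3914 -1.3959]
cam [ 0.4422 -0.1501  0.3849] [-0.314  -0.0026 -0.9494]
place_b [(array([ 0.4458, -0.1204,  0.0463]), 0.88, array([286.2886, 103.6345])), (array([ 0.4408, -0.1781,  0.042 ]), 0.73, array([358.123 , 110.6266]))]
rail [(array([ 0.4413, -0.1464,  0.0014]), 0.61, array([319.4694, 109.5713]))]
selector_grip [(array([ 0.2505, -0.3681,  0.0051]), 0.51, array([529.2145, 302.4285]))]
dial []
```

View pics/w1.png

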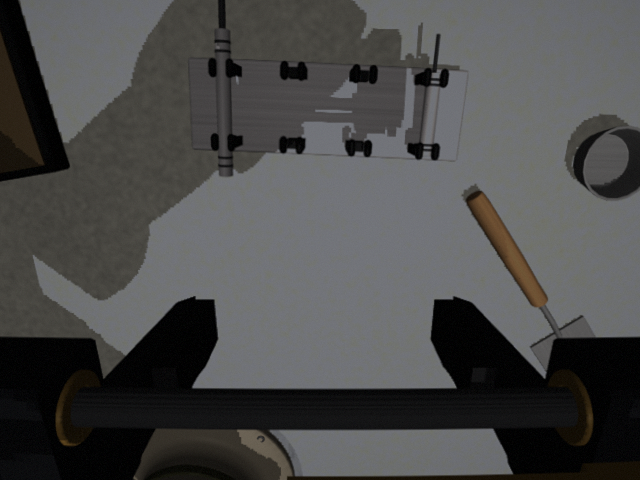

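Wrist view: place_c clips at (293,71)/(292,145), place_b clips at (364,74)/(358,148), longest driver at left (222,100), shortest at right (430,115).

Run:
```python
from h import *
np.set_printoptions(precision=4,suppress=True)
for z in (0.046,0.052):
    P={k:onz('wrist',k,z) for k in [(293,71),(292,145),(364,74),(358,148),(224,69),(225,142),(433,77),(424,151)]}
    L=list(P.values())
    for a,b in zip(L[::2],L[1::2]): print(z,(a+b)/2,a-b,np.linalg.norm(a-b))
z=0.022
print([onz('wrist',k,z) for k in [(190,58),(467,70),(459,160),(190,150)]])
d=get_obs()
from h import tool
print(tool([0.40,0.235,0.26],Ro.from_euler('xyz',[180,0,0],degrees=True)))
```

```text
0.046 [ 0.4411 -0.1282  0.046 ] [ 0.0566 -0.002   0.    ] 0.056678316873661386
0.046 [ 0.4388 -0.183   0.046 ] [ 0.0569 -0.0033  0.    ] 0.05697956135756992
0.046 [ 0.4432 -0.0739  0.046 ] [ 0.0558 -0.0031  0.    ] 0.05589326680034249
0.046 [ 0.4368 -0.2374  0.046 ] [ 0.0573 -0.003   0.    ] 0.05734591980762647
0.052 [ 0.4411 -0.1287  0.052 ] [ 0.0556 -0.002   0.    ] 0.0556741284871607
0.052 [ 0.4389 -0.1825  0.052 ] [ 0.0559 -0.0032  0.    ] 0.05597003572344214
0.052 [ 0.4432 -0.0753  0.052 ] [ 0.0548 -0.0031  0.    ] 0.054902987404262305
0.052 [ 0.4368 -0.2359  0.052 ] [ 0.0563 -0.0029  0.    ] 0.056329903280311774
[array([ 0.4821, -0.0421,  0.022 ]), array([ 0.4729, -0.2732,  0.022 ]), array([ 0.398 , -0.2737,  0.022 ]), array([ 0.4067, -0.035 ,  0.022 ])]
(array([ 0.0404, -0.387 , -0.0213]), array([ 0.0107,  0.005 , -0.027 ]))
```

Call:
step_arm(moves="1 0.003 -0.04 0 0 0 0; 1 0.006 -0.08 0 0 0 0; 1 0.01 -0.12 0 0 0 0; 1 0.014 -0.16 0 0 0 0; 1 0.018 -0.2 0 0 0 0; 1 0.022 -0.24 0 0 0 0; 1 0.026 -0.28 0 0 0 0; 1 0.03 -0.32 0 0 0 0; 1 0.035 -0.36 0 0 0 0; 1 0.04 -0.385 0 0 0 0")

```text
time_s: 4.5
position: [0.3998, 0.2353, 0.2386]
tool_rot: [-180.0, 0.0, 0.0]
force: [0.1, -0.9, 0.5]
width: 0.0882
grip_force: 0.0
```

```bash
python3 look.py w2 driver80_mid driver96_mid gear bracket vase
```

```text
4.5 [0.3998 0.2353 0.2386] [-179.9886    0.0007    0.0422] [ 0.1209 -0.8883  0.4708]
cam [0.4824 0.236  0.3844] [-0.3141  0.0002 -0.9494]
driver80_mid []
driver96_mid [(array([0.4171, 0.2336, 0.0329]), 0.59, array([326.7256, 186.4789]))]
gear [(array([0.4898, 0.2284, 0.0283]), 0.93, array([333.3164,  99.287 ]))]
bracket [(array([0.4823, 0.3259, 0.0259]), 0.84, array([218.182 , 108.7516]))]
vase [(array([0.5025, 0.1432, 0.0325]), 0.63, array([437.6265,  83.6285]))]
```

View pics/w2.png

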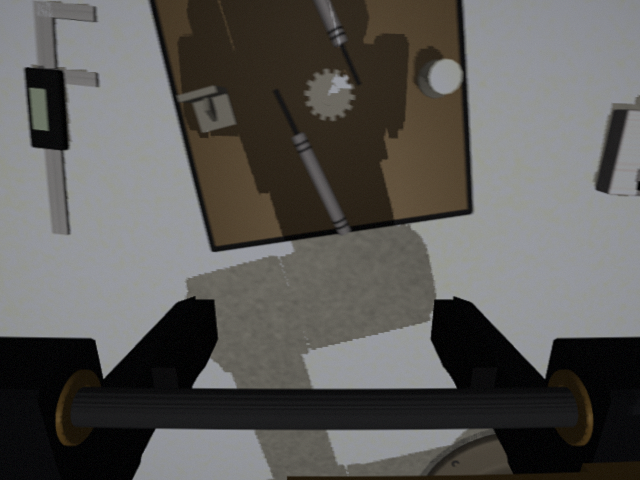

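Wrist view of bed: 96 driver handle from (345,232) to about (297,135), blade tip (277,91); gear at (330,95); the 80 driver's blade end shows at the top (355,82).

Run:
```python
from h import *
np.set_printoptions(precision=4,suppress=True)
P=[onz('wrist',k,0.033) for k in [(345,232),(297,134),(277,91)]]
print(P,np.linalg.norm(P[0]-P[1]),np.linalg.norm(P[1]-P[2]))
print([onz('wrist',k,0.033) for k in [(340,44),(358,82)]])
r=outline_of('driver96_mid','wrist')
for x in r[:2]:
    m=x['region'];print(x['score'],m.sum())
    v,u=np.nonzero(m);pc=cv2.PCACompute2(np.c_[u,v].astype(float),None);d=pc[1][0];s=(np.c_[u,v]-pc[0][0])@d
    print(pc[0][0],d,pc[0][0]+d*s.min(),pc[0][0]+d*s.max())
# top view
im=get_image('top')
for l in ['driver96_mid','driver80_mid']:
  for x in outline_of(l,'top')[:1]:
    m=x['region'];v,u=np.nonzero(m);pc=cv2.PCACompute2(np.c_[u,v].astype(float),None);d=pc[1][0];s=(np.c_[u,v]-pc[0][0])@d
    e=[pc[0][0]+d*s.min(),pc[0][0]+d*s.max()]
    E=[onz('top',k,0.033) for k in e];print(l,x['score'],e,E,np.linalg.norm(E[0]-E[1]))
```

```text
[array([0.3743, 0.2122, 0.033 ]), array([0.4608, 0.2541, 0.033 ]), array([0.4952, 0.2699, 0.033 ])] 0.09609246497433853 0.037826239266705114
[array([0.5307, 0.2186, 0.033 ]), array([0.5021, 0.2036, 0.033 ])]
0.94 1789
[316.3974 172.0157] [0.4385 0.8987] [276.1088  89.4348] [346.3228 233.3546]
driver80_mid 0.72 [array([231.8279, 216.5685]), array([246.5092, 244.7346])] [array([0.6011, 0.2574, 0.033 ]), array([0.5334, 0.2222, 0.033 ])] 0.07632984544054885
```

Call:
step_arm(moves="0.6 0.004 0.001 0.03 0 0 -8; 0.6 0.008 0.001 0.06 0 0 -16; 0.6 0.014 0.002 0.09 0 0 -24; 0.6 0.018 0.002 0.115 0 0 -26; 0.6 0.018 0.002 0.13 0 0 -26; 0.6 0.018 0.002 0.14 0 0 -26; 0.6 0.018 0.002 0.14 0 0 -26; 0.6 0.018 0.002 0.14 0 0 -26; 0.6 0.018 0.002 0.14 0 0 -26; 0.6 0.018 0.002 0.14 0 0 -26")

```text
time_s: 6.0
position: [0.4175, 0.2322, 0.0995]
tool_rot: [180.0, -0.1, 26.1]
force: [-0.4, 0.7, -0.1]
width: 0.0526
grip_force: 0.0
```

```bash
python3 look.py w3 driver96_mid
python3 - <<'E'
from h import *
o=get_obs();print(proj('wrist',o['position']))
for x in outline_of('driver96_mid','wrist')[:1]:
    m=x['region'];v,u=np.nonzero(m);pc=cv2.PCACompute2(np.c_[u,v].astype(float),None);d=pc[1][0];s=(np.c_[u,v]-pc[0][0])@d
    e=[pc[0][0]+d*s.min(),pc[0][0]+d*s.max()]
    print(x['score'],e,[onz('wrist',k,.033) for k in e])
E
```

```text
6.0 [0.4175 0.2322 0.0995] [179.9826  -0.0844  26.0772] [-0.4344  0.6867 -0.0606]
cam [0.491  0.2669 0.2454] [-0.2812 -0.1378 -0.9497]
driver96_mid [(array([0.4137, 0.233 , 0.0339]), 0.85, array([317.4293, 266.3561]))]
[[320.81476147 319.12619303]]
0.79 [array([317.22553656,  92.99085259]), array([317.75595023, 338.00918748])] [array([0.49620462, 0.27312819, 0.033     ]), array([0.37170888, 0.21250032, 0.033     ])]
```

View pics/w3.png

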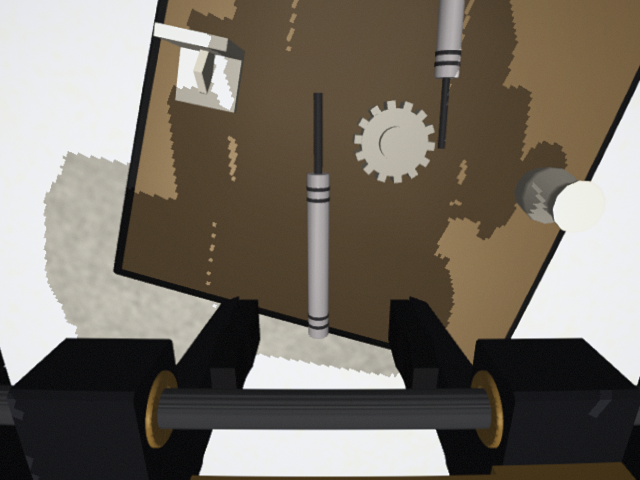

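Fingers bracket the handle (axis at column 318, finger centre 324.5, so about 3 mm to the left); handle rows 175–338, gear clear at right. Descend and grip.

Call:
step_arm(moves="0.6 0 -0.003 0.02 0 0 0; 0.6 -0.001 -0.003 0.04 0 0 0; 0.6 -0.001 -0.003 0.058 0 0 0; 0.6 -0.001 -0.003 0.069 0 0 0; 0.6 -0.001 -0.003 0.069 0 0 0; 0 -0.001 -0.003 0.069 0 0 0; 0 -0.001 -0.003 0.069 0 0 0; 0 -0.001 -0.003 0.069 0 0 0; 0 -0.001 -0.003 0.069 0 0 0; 0 -0.001 -0.003 0.069 0 0 0")

```text
time_s: 7.15
position: [0.4151, 0.2344, 0.03]
tool_rot: [180.0, -0.0, 26.1]
force: [-0.4, 0.8, 0.3]
width: 0.0153
grip_force: 0.0
```

Call:
step_arm(moves="0 0 0 0 0 0 0; 0 0 0 0 0 0 0; 0 0 0 0 0 0 0; 0 0 0 -0.02 0 0 0; 0 0 0 -0.05 0 0 0; 0 0 0 -0.09 0 0 0; 0 0 0 -0.12 0 0 0; 0 0 0 -0.13 0 0 0; 0 0 0 -0.13 0 0 0; 0 0 0 -0.13 0 0 0")

```text
time_s: 8.15
position: [0.4144, 0.2342, 0.1584]
tool_rot: [-180.0, 0.1, 26.1]
force: [-0.7, -0.1, 0.0]
width: 0.0107
grip_force: 30.0
```

```bash
python3 look.py w4 driver96_mid
python3 - <<'E'
from h import *
o=get_obs();c=cam('wrist');print(o['width'],o['grip_force'])
R=Ro.from_euler('xyz',o['tool_rot'],degrees=True)
zax=o['position'][2]+0.003
for x in outline_of('driver96_mid','wrist')[:1]:
    m=x['region'];v,u=np.nonzero(m);pc=cv2.PCACompute2(np.c_[u,v].astype(float),None);d=pc[1][0];s=(np.c_[u,v]-pc[0][0])@d
    e=[pc[0][0]+d*s.min(),pc[0][0]+d*s.max()]
    print(x['score'],e,[R.inv().apply(onz('wrist',k,zax)-o['position']) for k in e])
yaw=-2.5
print(tool([0.441,-0.125,0.16],Ro.from_euler('xyz',[180,0,yaw],degrees=True)))
E
```

```text
8.15 [0.4144 0.2342 0.1584] [-179.9755    0.133    26.0699] [-0.7298 -0.1128  0.0089]
cam [0.4885 0.269  0.3038] [-0.2851 -0.1389 -0.9484]
driver96_mid [(array([0.4184, 0.2344, 0.1636]), 0.82, array([324.6799, 317.6045]))]
0.010954876455490554 29.999886453151703
0.8 [array([323.67348879,  79.99472905]), array([323.36868334, 388.01322923])] [array([ 0.09058932,  0.0011069 , -0.00328255]), array([-0.03153542,  0.00106835, -0.00290255])]
(array([-0.13405256,  0.33429491, -0.00145123]), array([1.06895625e-02, 1.68847599e-01, 2.85694441e+01]))
```

View pics/w4.png

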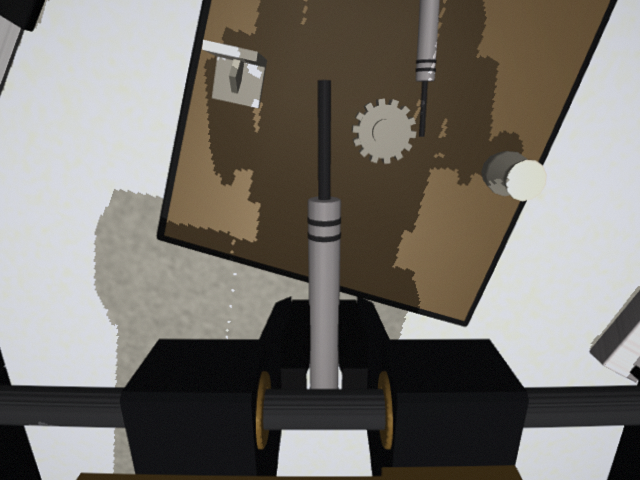

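Driver is held upright-true between the fingers, blade tip (324,80), handle front edge at row 200; bed parts undisturbed.

Run:
```python
from h import *
np.set_printoptions(precision=4,suppress=True)
o=get_obs();R=Ro.from_euler('xyz',o['tool_rot'],degrees=True)
for p in [(0,0,0),(.009,0,0),(.048,0,-.003),(.0505,0,-.003),(.051,0,-.007),(.091,0,-.003)]: print(p,proj('wrist',R.apply(p)+o['position']))
```

```text
(0, 0, 0) [[320.8095 319.179 ]]
(0.009, 0, 0) [[320.7727 299.1895]]
(0.048, 0, -0.003) [[320.541  205.3946]]
(0.0505, 0, -0.003) [[320.5293 198.6066]]
(0.051, 0, -0.007) [[320.4358 199.6352]]
(0.091, 0, -0.003) [[320.3349  78.3933]]
```

Call:
step_arm(moves="0 -0.014 0.034 0 0 0 3; 0 -0.027 0.068 0 0 0 6; 0 -0.041 0.102 0 0 0 10; 0 -0.055 0.136 0 0 0 13; 0 -0.068 0.17 0 0 0 16; 0 -0.082 0.204 0 0 0 20; 0 -0.095 0.238 0 0 0 23; 0 -0.109 0.272 0 0 0 26; 0 -0.122 0.306 0 0 0 28.5; 0 -0.134 0.334 0 0 0 28.5")

```text
time_s: 9.3
position: [0.4413, -0.1263, 0.1589]
tool_rot: [-180.0, 0.1, -2.5]
force: [0.4, -0.8, -0.7]
width: 0.011
grip_force: 30.0
```

```bash
python3 look.py w5 place_b rail
```

```text
9.3 [ 0.4413 -0.1263  0.1589] [-179.9622    0.0726   -2.5474] [ 0.3694 -0.8056 -0.7067]
cam [ 0.5239 -0.1343  0.3048] [-0.3144  0.0125 -0.9492]
place_b [(array([ 0.441 , -0.1736,  0.0467]), 0.67, array([387.2351, 235.4044]))]
rail [(array([ 0.4399, -0.1439,  0.0015]), 0.71, array([340.262 , 220.9575]))]
```

View pics/w5.png

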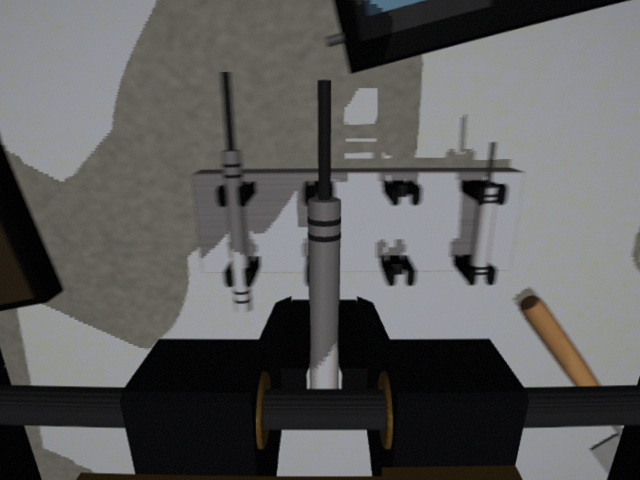

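Rail seen under the held driver: longest driver handle ends (232,152)/(242,308), shortest (492,183)/(484,281), place_b clips (403,191)/(398,268). I apply the column correction (finger centre 324 vs. 320.8 predicted).

Run:
```python
from h import *
np.set_printoptions(precision=4,suppress=True)
f=lambda u,v,z=.046:onz('wrist',(u-3.4,v),z)
l=[f(232,153),f(242,308)];s=[f(491,184),f(484,281)]
b=[f(403,191,.05),f(398,268,.05)]
for a in (l,s,b): print((a[0]+a[1])/2,a[0]-a[1],np.linalg.norm(a[0]-a[1]))
L=(l[0]+l[1])/2;S=(s[0]+s[1])/2
print('c',L+(S-L)/3,'b',L+(S-L)*2/3)
# network from top/side averaged
get_image('top')
for x in spot_point('place_b','top')[:2]: print(x['at'])
get_image('side')
for x in spot_point('place_b','side')[:2]: print(x['at'])
```

```text
[ 0.4446 -0.0664  0.046 ] [ 0.1088 -0.0057  0.    ] 0.108926244499922
[ 0.4378 -0.2347  0.046 ] [0.0685 0.0008 0.    ] 0.06854538760637052
[ 0.4442 -0.1752  0.05  ] [ 0.0529 -0.0026  0.    ] 0.05292094184112458
c [ 0.4423 -0.1225  0.046 ] b [ 0.4401 -0.1786  0.046 ]
[0.4436, -0.1795, 0.0486]
[0.5053, 0.146, 0.0313]
[0.4438, -0.1243, 0.0451]
[0.4407, -0.1748, 0.0449]
```

Call:
step_arm(moves="0 -0.002 -0.003 0.02 0 0 0; 0 -0.002 -0.003 0.04 0 0 0; 0 -0.002 -0.003 0.06 0 0 0; 0 -0.002 -0.003 0.075 0 0 0; 0 -0.002 -0.003 0.085 0 0 0; 0 -0.002 -0.003 0.09 0 0 0; 0 -0.002 -0.003 0.092 0 0 0; 0 -0.002 -0.003 0.092 0 0 0; 0 -0.002 -0.003 0.092 0 0 0; 0 -0.002 -0.003 0.092 0 0 0")

```text
time_s: 10.65
position: [0.4398, -0.1216, 0.0682]
tool_rot: [180.0, -0.0, -2.4]
force: [0.9, -0.0, -0.3]
width: 0.0111
grip_force: 30.0
```

```bash
python3 look.py w6; python3 -c "
import cv2;im=cv2.imread('pics/w6.png');cv2.imwrite('pics/w6c.png',cv2.resize(im[140:440,130:530],(800,600),interpolation=3))"
```

```text
10.65 [ 0.4398 -0.1216  0.0682] [179.9745  -0.0472  -2.427 ] [ 0.9196 -0.0167 -0.2849]
cam [ 0.5215 -0.126   0.2141] [-0.3133  0.0123 -0.9496]
```

View pics/w6c.png

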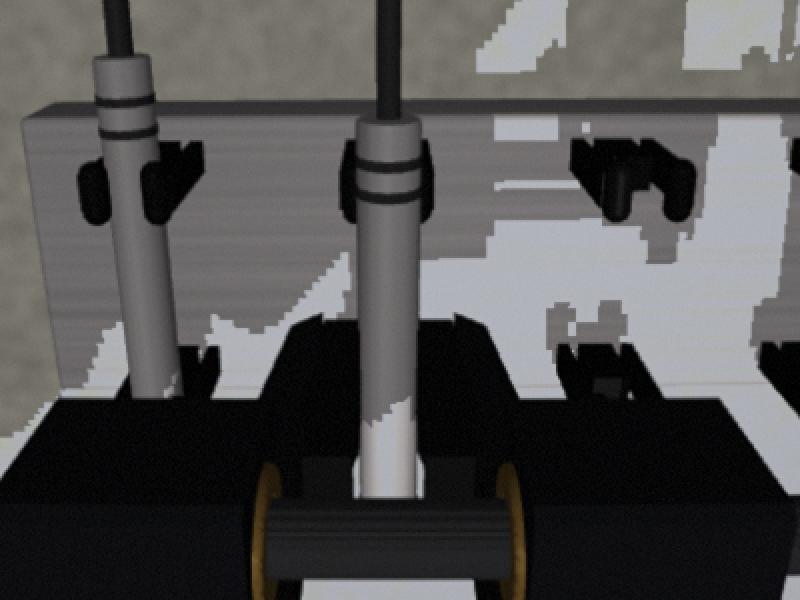

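Handle (cols 357–422 in the crop) sits centred over place_c's front clip noses (341–434). Press down.

Call:
step_arm(moves="0 0 0 0.006 0 0 0; 0 0 0 0.01 0 0 0; 0 0 0 0.012 0 0 0; 0 0 0 0.014 0 0 0; 0 0 0 0.017 0 0 0; 0 0 0 0.02 0 0 0; 0 0 0 0.023 0 0 0; 0 0 0 0.025 0 0 0; 0 0 0 0.025 0 0 0; 0 0 0 0.025 0 0 0")

```text
time_s: 11.7
position: [0.4393, -0.1213, 0.0428]
tool_rot: [-180.0, 0.0, -2.4]
force: [-0.7, 1.1, 4.3]
width: 0.0109
grip_force: 30.0
```

Call:
step_arm(moves="0 0 0 0.001 0 0 0; 0 0 0 0.002 0 0 0; 0 0 0 0.002 0 0 0; 0.3 0 0 0 0 0 0; 0.3 0 0 0 0 0 0; 0.3 0 0 0 0 0 0; 0.3 0 0 -0.02 0 0 0; 0.3 0 0 -0.05 0 0 0; 0.3 0 0 -0.09 0 0 0; 0.3 0 0 -0.11 0 0 0")

```text
time_s: 12.7
position: [0.4402, -0.1218, 0.1551]
tool_rot: [179.9, -0.1, -2.4]
force: [0.2, 0.8, -0.9]
width: 0.0264
grip_force: 0.0
```

```bash
python3 look.py w7 driver96_mid driver80_mid place_b
python3 - <<'E'
from h import *
im=cv2.imread('pics/w7.png');cv2.imwrite('pics/w7c.png',cv2.resize(im[60:360,130:530],(800,600),interpolation=3))
get_image('side')
for x in spot_point('driver96_mid','side')[:3]: print(np.round(x['at'],4),x['score'])
print(tool([0.565,0.240,0.16],Ro.from_euler('xyz',[180,0,27.5],degrees=True)))
E
```

```text
12.7 [ 0.4402 -0.1218  0.1551] [179.922   -0.1495  -2.4254] [ 0.2236  0.7744 -0.8562]
cam [ 0.5221 -0.1262  0.3033] [-0.3086  0.0095 -0.9512]
driver96_mid [(array([ 0.4418, -0.1239,  0.0456]), 0.8, array([323.9952, 236.9813]))]
driver80_mid [(array([ 0.4383, -0.1782,  0.0434]), 0.46, array([404.5462, 237.7058]))]
place_b [(array([ 0.4412, -0.123 ,  0.0429]), 0.71, array([322.6829, 236.6931])), (array([ 0.4409, -0.1766,  0.0425]), 0.57, array([402.002 , 233.7322]))]
(array([ 0.11051483, -0.36617894, -0.00840559]), array([ -0.11024996,   0.11760475, -29.93179415]))
```

View pics/w7c.png

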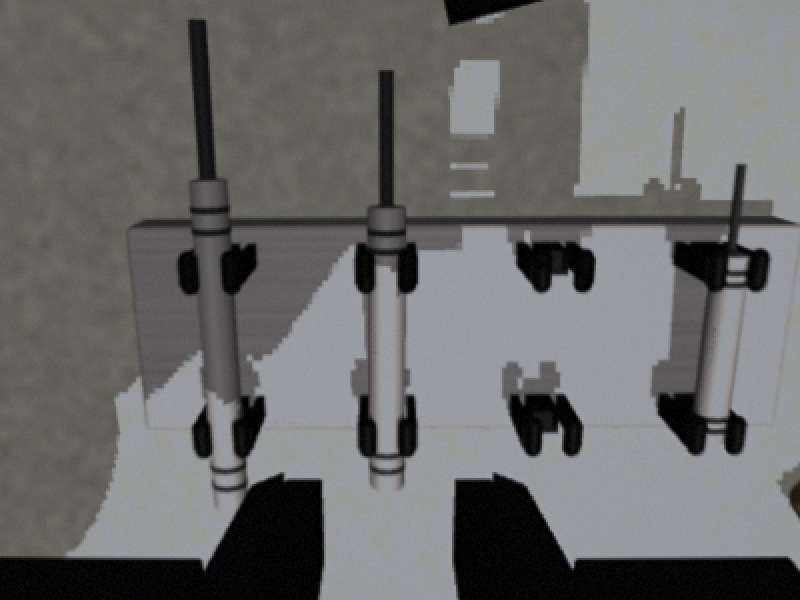

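96 driver is seated between both prong pairs of place_c, rows 207–488 about the clip centre like its neighbours. Now the 80 driver.

Call:
step_arm(moves="0.6 0.011 -0.038 -0.005 0 0 -4; 0.6 0.022 -0.076 -0.005 0 0 -8; 0.6 0.033 -0.114 -0.005 0 0 -12; 0.6 0.045 -0.152 -0.005 0 0 -16; 0.6 0.056 -0.19 0 0 0 -20; 0.6 0.068 -0.228 0.01 0 0 -24; 0.6 0.08 -0.266 0.02 0 0 -27; 0.6 0.092 -0.304 0.03 0 0 -30; 0.6 0.103 -0.342 0.04 0 0 -30; 0.6 0.11 -0.366 0.05 0 0 -30")

```text
time_s: 14.0
position: [0.5648, 0.2419, 0.1004]
tool_rot: [-179.9, 0.1, 27.7]
force: [-0.5, -1.2, 0.8]
width: 0.0528
grip_force: 0.0
```

```bash
python3 look.py w8 driver80_mid
python3 - <<'E'
from h import *
o=get_obs();print(proj('wrist',o['position']))
for x in outline_of('driver80_mid','wrist')[:1]:
    m=x['region'];v,u=np.nonzero(m);pc=cv2.PCACompute2(np.c_[u,v].astype(float),None);d=pc[1][0];s=(np.c_[u,v]-pc[0][0])@d
    e=[pc[0][0]+d*s.min(),pc[0][0]+d*s.max()]
    print(x['score'],e,[onz('wrist',k-np.array([3.4,0]),.033) for k in e])
E
```

```text
14.0 [0.5648 0.2419 0.1004] [-179.947     0.1336   27.6625] [-0.5214 -1.1516  0.8342]
cam [0.6379 0.2808 0.2442] [-0.2823 -0.1461 -0.9481]
driver80_mid [(array([0.5695, 0.2392, 0.031 ]), 0.56, array([333.4958, 255.8737]))]
[[320.76874245 319.06117167]]
0.76 [array([331.99331503, 188.90565826]), array([327.68178225, 372.0160533 ])] [array([0.60148968, 0.25585103, 0.033     ]), array([0.49808301, 0.20402697, 0.033     ])]
```

View pics/w8.png

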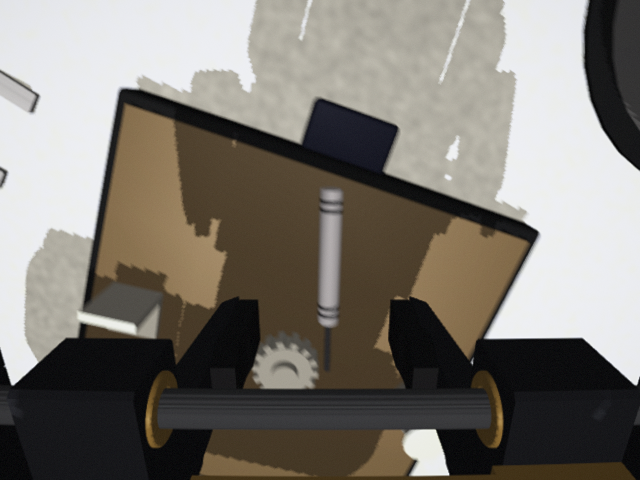

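Driver 80 lies between the fingers, handle rows 189–327 near column 330 (finger centre 324.5); gear at (285,365) clear behind. Descend, grip, and lift.

Call:
step_arm(moves="0.6 0 0.003 0.02 0 0 1; 0.6 0 0.003 0.045 0 0 1; 0.6 0 0.003 0.062 0 0 1; 0.6 0 0.003 0.07 0 0 1; 0.3 0 0.003 0.07 0 0 1; 0 0 0.003 0.07 0 0 1; 0 0 0.003 0.07 0 0 1; 0 0 0.003 0.07 0 0 1; 0 0 0.003 0.07 0 0 1; 0 0 0.003 0.07 0 0 1")

```text
time_s: 15.15
position: [0.5665, 0.237, 0.0332]
tool_rot: [180.0, -0.0, 26.6]
force: [-0.7, -0.5, 2.0]
width: 0.0103
grip_force: 30.0
```

Call:
step_arm(moves="0 0 0 0 0 0 0; 0 0 0 0 0 0 0; 0 0 0 0 0 0 0; 0 0 0 -0.02 0 0 0; 0 0 0 -0.05 0 0 0; 0 0 0 -0.09 0 0 0; 0 0 0 -0.12 0 0 0; 0 0 0 -0.13 0 0 0; 0 0 0 -0.13 0 0 0; 0 0 0 -0.13 0 0 0")

```text
time_s: 16.15
position: [0.5657, 0.2368, 0.1608]
tool_rot: [-180.0, 0.2, 26.6]
force: [0.1, -0.2, 0.1]
width: 0.0104
grip_force: 30.0
```

```bash
python3 look.py w9 driver80_mid
python3 - <<'E'
from h import *
np.set_printoptions(precision=4,suppress=True)
o=get_obs();c=cam('wrist');print(o['width'],o['grip_force'])
R=Ro.from_euler('xyz',o['tool_rot'],degrees=True)
zax=o['position'][2]+0.003
for x in outline_of('driver80_mid','wrist')[:1]:
    m=x['region'];v,u=np.nonzero(m);pc=cv2.PCACompute2(np.c_[u,v].astype(float),None);d=pc[1][0];s=(np.c_[u,v]-pc[0][0])@d
    e=[pc[0][0]+d*s.min(),pc[0][0]+d*s.max()]
    print(x['score'],e,[R.inv().apply(onz('wrist',k-np.array([3.4,0]),zax)-o['position']) for k in e])
    print([ (r,np.nonzero(m[r])[0][[0,-1]]) for r in (v.min()+6,v.min()+40,v.min()+80)])
for p in [(.009,0,0),(.038,0,-.007),(.040,0,-.007),(.042,0,-.007),(.044,0,-.007)]: print(p,proj('wrist',R.apply(p)+o['position']))
print(tool([0.440,-0.1765,0.16],Ro.from_euler('xyz',[180,0,-2.4],degrees=True)))
E
```

```text
16.15 [0.5657 0.2368 0.1608] [-179.9553    0.1655   26.5705] [ 0.1132 -0.1547  0.0531]
cam [0.6396 0.2722 0.3063] [-0.2845 -0.1413 -0.9482]
driver80_mid [(array([0.5668, 0.2386, 0.1573]), 0.95, array([318.038 , 311.1317]))]
0.010540374935180457 29.999832808971405
0.94 [array([323.2513, 219.9667]), array([324.1158, 460.0032])] [array([ 0.0426, -0.0002, -0.0031]), array([-0.0721, -0.0001, -0.0028])]
[(np.int64(226), array([308, 339])), (np.int64(260), array([309, 338])), (np.int64(300), array([309, 338]))]
(0.009, 0, 0) [[320.6931 299.043 ]]
(0.038, 0, -0.007) [[320.4179 235.0312]]
(0.04, 0, -0.007) [[320.408  229.7146]]
(0.042, 0, -0.007) [[320.398  224.3522]]
(0.044, 0, -0.007) [[320.388  218.9439]]
(array([-0.2974,  0.3133,  0.0016]), array([-0.0013,  0.1783, 28.9691]))
```

Call:
step_arm(moves="0 -0.03 0.031 0 0 0 3; 0 -0.06 0.063 0 0 0 6; 0 -0.09 0.094 0 0 0 9; 0 -0.12 0.125 0 0 0 12; 0 -0.15 0.157 0 0 0 15; 0 -0.18 0.188 0 0 0 18; 0 -0.21 0.22 0 0 0 21; 0 -0.24 0.251 0 0 0 24; 0 -0.27 0.282 0 0 0 27; 0 -0.299 0.3125 0 0 0 29")

```text
time_s: 17.3
position: [0.4377, -0.1778, 0.1621]
tool_rot: [-180.0, 0.1, -2.5]
force: [0.0, 1.2, -0.6]
width: 0.0105
grip_force: 30.0
```

Call:
step_arm(moves="0 0 0 0.01 0 0 0; 0 0 0 0.03 0 0 0; 0 0 0 0.05 0 0 0; 0 0 0 0.07 0 0 0; 0 0 0 0.082 0 0 0; 0 0 0 0.088 0 0 0; 0 0 0 0.09 0 0 0; 0 0 0 0.09 0 0 0; 0 0 0 0.09 0 0 0; 0 0 0 0.09 0 0 0")

```text
time_s: 18.3
position: [0.439, -0.1764, 0.0732]
tool_rot: [180.0, -0.0, -2.4]
force: [0.1, -0.4, 0.2]
width: 0.0104
grip_force: 30.0
```

```bash
python3 look.py w10; python3 -c "
import cv2;im=cv2.imread('pics/w10.png');cv2.imwrite('pics/w10c.png',cv2.resize(im[140:440,130:530],(800,600),interpolation=3))"
```

```text
18.3 [ 0.439  -0.1764  0.0732] [179.9701  -0.0494  -2.4222] [ 0.0681 -0.3834  0.2251]
cam [ 0.5207 -0.1809  0.2192] [-0.3133  0.0122 -0.9496]
```

View pics/w10c.png

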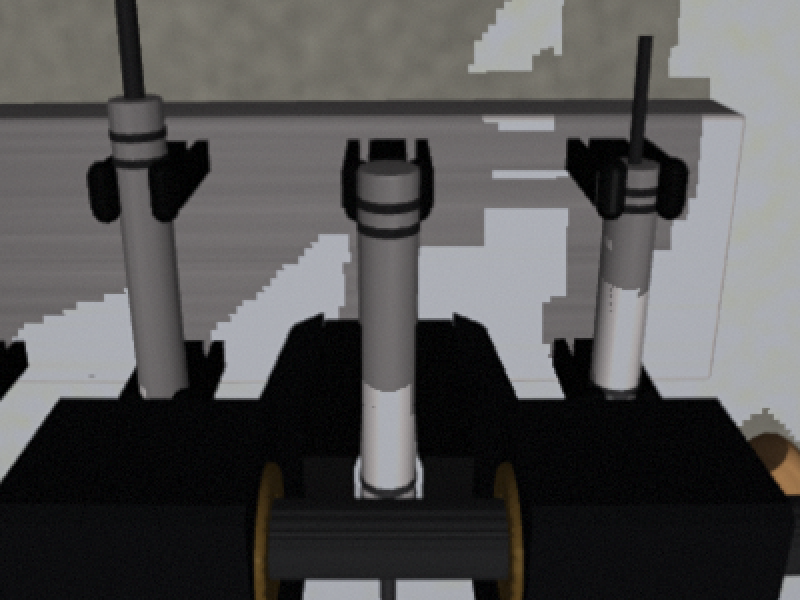

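Handle (357–420) centred over place_b's noses (343–433). Press.

Call:
step_arm(moves="0 0 0 0.008 0 0 0; 0 0 0 0.012 0 0 0; 0 0 0 0.015 0 0 0; 0 0 0 0.018 0 0 0; 0 0 0 0.021 0 0 0; 0 0 0 0.024 0 0 0; 0 0 0 0.027 0 0 0; 0 0 0 0.029 0 0 0; 0 0 0 0.03 0 0 0; 0 0 0 0.03 0 0 0")

```text
time_s: 19.35
position: [0.4388, -0.1763, 0.0453]
tool_rot: [179.9, -0.1, -2.4]
force: [-9.7, 5.4, 38.3]
width: 0.0106
grip_force: 30.0
```

Call:
step_arm(moves="0 0 0 -0.001 0 0 0; 0 0 0 -0.002 0 0 0; 0.3 0 0 -0.002 0 0 0; 0.3 0 0 -0.002 0 0 0; 0.3 0 0 -0.002 0 0 0; 0.3 0 0 -0.002 0 0 0; 0.3 0 0 -0.02 0 0 0; 0.3 0 0 -0.05 0 0 0; 0.3 0 0 -0.09 0 0 0; 0.3 0 0 -0.12 0 0 0")

```text
time_s: 20.35
position: [0.4389, -0.1764, 0.1646]
tool_rot: [180.0, -0.0, -2.4]
force: [0.2, -0.3, -0.2]
width: 0.0262
grip_force: 0.0
```

```bash
python3 look.py w11 driver96_mid driver80_mid
python3 - <<'E'
from h import *
np.set_printoptions(precision=4,suppress=True)
im=cv2.imread('pics/w11.png');a=cv2.resize(im[100:310,130:550],(800,400),interpolation=3)
t=get_image('top');cv2.imwrite('pics/top2.png',t)
b=cv2.resize(t[140:250,380:500],None,fx=5,fy=5,interpolation=3)
cv2.imwrite('pics/w11c.png',a)
for n in ('top','side'):
    get_image(n)
    for l in ('selector_grip','dial'):
        print(n,l,[(np.round(x['at'],4),round(x['score'],2)) for x in spot_point(l,n)[:2]])
E
```

```text
20.35 [ 0.4389 -0.1764  0.1646] [179.9723  -0.0437  -2.4252] [ 0.1566 -0.2913 -0.2128]
cam [ 0.5213 -0.1812  0.315 ] [-0.3077  0.0081 -0.9515]
driver96_mid [(array([ 0.4394, -0.1219,  0.0477]), 0.67, array([241.4298, 238.838 ]))]
driver80_mid [(array([ 0.4373, -0.1754,  0.0414]), 0.62, array([318.677 , 235.8927]))]
top selector_grip [(array([ 0.6215, -0.289 ,  0.0833]), 0.52)]
top dial [(array([ 0.6236, -0.2854,  0.0847]), 0.63), (array([ 0.7986,  0.0848, -0.0013]), 0.38)]
side selector_grip [(array([ 0.6236, -0.2877,  0.0886]), 0.76)]
side dial [(array([ 0.6192, -0.2895,  0.0886]), 0.76)]
```

View pics/w11c.png

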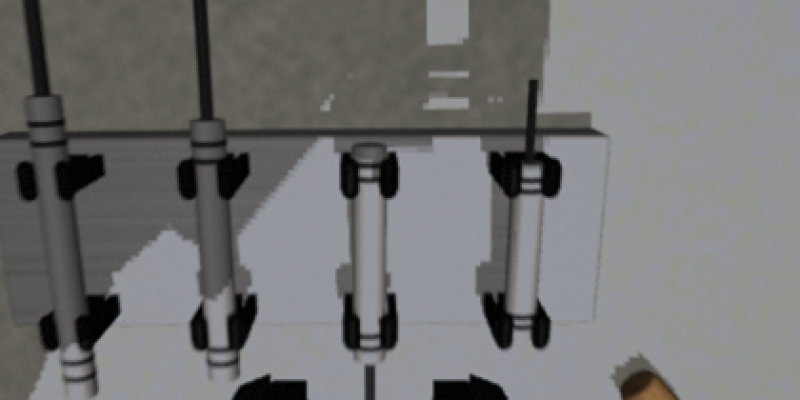

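Both drivers are seated between their prongs, in order and centred (I have now viewed 12 pictures rather than the 10 allowed; the rest will be done numerically). Next the console's heading from the display edges.

```bash
cat >> h.py <<'E'
def dialframe(psi,P):
    z=np.array([-np.sin(.4363)*np.cos(psi),-np.sin(.4363)*np.sin(psi),np.cos(.4363)])
    y=np.array([-np.sin(psi),np.cos(psi),0]); x=np.cross(y,z)
    return np.array([x,y,z]).T, np.array(P)   # columns axes, origin dial
def topanel(n,uv,F,P,h=-0.023,c=None):
    out=[]
    for k in uv:
        o,v=ray(n,k,c); q=F.T@(o-P); w=F.T@v
        out.append((q+w*(h-q[2])/w[2])[:2])
    return np.array(out)
E
python3 - <<'E'
from h import *
np.set_printoptions(precision=4,suppress=True)
t=cv2.imread('pics/top2.png').astype(int)
m=((t[...,0]-t[...,2])>35)&(t[...,0]>90); m[:140]=0;m[250:]=0;m[:,:380]=0;m[:,500:]=0
n,lab,st,_=cv2.connectedComponentsWithStats(m.astype(np.uint8));print(st[1:][st[1:,4]>30])
v,u=np.nonzero(m);c=cam('top');P=[.6215,-.288,.0865]
print(cv2.minAreaRect(np.c_[u,v].astype(np.float32)))
psi=.27
for i in range(4):
    F,P0=dialframe(psi,P)
    q=topanel('top',np.c_[u,v].astype(float),F,P0,c=c)
    r=cv2.minAreaRect((q*1000).astype(np.float32)); a=r[2]; a=(a+45)%90-45
    print(np.degrees(psi),r); psi+=np.radians(a)
E
```

```text
[[401 176  33  46 629]]
((416.9392395019531, 199.6148681640625), (45.07318878173828, 27.24146270751953), 81.02737426757812)
15.469860468532229 ((27.407028198242188, 108.3629379272461), (63.52177429199219, 107.00609588623047), 87.14169311523438)
12.611553583766604 ((21.867435455322266, 109.43675231933594), (63.31123733520508, 107.02850341796875), 89.74113464355469)
12.35268822732129 ((21.364524841308594, 109.52252197265625), (63.29366683959961, 107.02880859375), 89.97581481933594)
12.328503046657227 ((21.3175048828125, 109.53044891357422), (63.292049407958984, 107.02884674072266), 89.99774169921875)
```

Run:
```python
from h import *
np.set_printoptions(precision=4,suppress=True)
F,P=dialframe(np.radians(12.3),[.6215,-.288,.0865])
R=Ro.from_matrix(np.array([F[:,0],-F[:,1],-F[:,2]]).T)
T=P+.11*F[:,2];print(T);print(tool(T,R))
```

```text
[ 0.5761 -0.2979  0.1862]
(array([ 0.1425,  0.1157, -0.0246]), array([  3.1453,  24.9394, -14.5093]))
```

Call:
step_arm(moves="0.6 0.01 0.01 -0.025 0 0 0; 0.6 0.03 0.025 -0.04 0.5 4 -2.3; 0.6 0.05 0.04 -0.04 1 8 -4.7; 0.6 0.07 0.057 -0.04 1.5 12 -7; 0.6 0.09 0.074 -0.035 2 16 -9.3; 0.6 0.11 0.09 -0.03 2.5 20 -11.6; 0.6 0.13 0.105 -0.027 3.1 24.9 -14.5; 0.6 0.1425 0.1157 -0.0246 3.1 24.9 -14.5; 0.6 0.1425 0.1157 -0.0246 3.1 24.9 -14.5; 0.6 0.1425 0.1157 -0.0246 3.1 24.9 -14.5")

```text
time_s: 21.85
position: [0.5759, -0.2975, 0.1868]
tool_rot: [179.9, -25.0, 12.3]
force: [0.9, 0.1, -0.9]
width: 0.0529
grip_force: 0.0
```

```bash
python3 look.py w12 selector_grip dial
python3 - <<'E'
from h import *
np.set_printoptions(precision=4,suppress=True)
c=cam('wrist');im=cv2.imread('pics/w12.png');g=im.astype(int)
P=np.array([.6215,-.288,.0865])
F,_=dialframe(np.radians(12.3),P)
print('dial px',proj('wrist',P,c),'panel',proj('wrist',P-.023*F[:,2],c))
m=((g[...,0]-g[...,2])>35)&(g[...,0]>80);print('blue',m.sum())
r=outline_of('selector_grip','wrist')
for x in r[:2]:
    v,u=np.nonzero(x['region']);print('sel',x['score'],len(u),u.min(),u.max(),v.min(),v.max(),u.mean(),v.mean())
# bright compact blobs near dial
w=(g.min(2)>150).astype(np.uint8)
n,lab,st,ce=cv2.connectedComponentsWithStats(w)
for s,k in zip(st[1:],ce[1:]):
    if 3<s[4]<2500:
        q=topanel('wrist',[k-np.array([3.4,0])],F,P,c=c)[0]
        print(s,k,q*1000,np.hypot(*q)*1000,np.degrees(np.arctan2(q[1],q[0])), im[int(k[1]),int(k[0])])
E
```

```text
21.85 [ 0.5759 -0.2975  0.1868] [179.9421 -24.9693  12.3141] [ 0.9061  0.0802 -0.8597]
cam [ 0.5882 -0.2955  0.3539] [ 0.1137  0.0235 -0.9932]
selector_grip [(array([ 0.6216, -0.2846,  0.0841]), 0.85, array([317.984 , 236.7492]))]
dial [(array([ 0.62  , -0.2863,  0.0883]), 0.76, array([319.8893, 238.8222]))]
dial px [[322.8401 237.8274]] panel [[322.8667 228.1133]]
blue 9036
sel 0.71 2639 295 349 201 271 321.97991663508907 234.47972716938233
[ 127  138   75   19 1360] [164.639  147.1963] [ 57.4686 110.4095] 124.47045959619989 62.5028567998293 [217 210 207]
[ 137  171   62   18 1061] [168.2884 179.6305] [ 35.213  110.4663] 115.94287818952591 72.31942166761304 [217 210 207]
[320 182   5   5  20] [322.25 184.25] [31.8724  2.8384] 31.998526719713517 5.088997349861491 [221 213 211]
[357 197  21  16 172] [367.0814 204.5349] [ 17.457  -28.9082] 33.77023801843166 -58.873246985999316 [216 213 210]
[ 136  202   71   18 1104] [169.8877 209.8668] [ 13.5001 111.8811] 112.69269744266761 83.11968556389196 [218 211 204]
[146 232  48  17 741] [169.2699 239.6883] [ -8.9351 115.0238] 115.37031442750013 94.44186529135537 [217 210 204]
[390 235   5  27  76] [392.0526 249.0132] [-15.9219 -48.3731] 50.926059958536165 -108.21883626502435 [220 213 210]
[390 272   5   2   7] [391.5714 272.7143] [-34.7534 -49.0072] 60.079190937232504 -125.34233468932126 [163 167 169]
[258 303  35  38 920] [273.6359 319.2174] [-74.1304  41.0099] 84.71795816131862 151.04803880107121 [209 210 208]
[623 319  17  46 405] [633.8074 336.437 ] [ -91.4088 -251.069 ] 267.1913653517906 -110.00548119192477 [180 194 198]
[ 206  430   52   46 1783] [232.0897 453.1419] [-210.179    84.2379] 226.43152747472305 158.15951875420689 [212 205 202]
[204 449   4   8  13] [205.3846 452.7692] [-210.129   108.3366] 236.4128264900055 152.72565419714633 [154 154 158]
```

Run:
```python
from h import *
np.set_printoptions(precision=4,suppress=True)
c=cam('wrist');im=cv2.imread('pics/w12.png');g=im.astype(int)
P=np.array([.6215,-.288,.0865]);F,_=dialframe(np.radians(12.3),P)
off=np.array([3.4,0])
m=(((g[...,0]-g[...,2])>25)&(g[...,0]>60)).astype(np.uint8);m[:,:100]=0;m[:,260:]=0
n,lab,st,_=cv2.connectedComponentsWithStats(m);k=1+st[1:,4].argmax();print(st[k])
v,u=np.nonzero(lab==k);q=topanel('wrist',np.c_[u,v]-off,F,P,c=c);print(cv2.minAreaRect((q*1000).astype(np.float32)))
# rectified panel: 0.25mm/px , +-45mm; X up = row up, Y left = col left
N=360;ii,jj=np.mgrid[:N,:N];X=(180-ii)*.25e-3;Y=(180-jj)*.25e-3
def rect(h):
    W=P+X[...,None]*F[:,0]+Y[...,None]*F[:,1]+h*F[:,2]
    p=proj('wrist',W.reshape(-1,3),c).reshape(N,N,2).astype(np.float32)+np.float32([3.4,0])
    return cv2.remap(im,p[...,0],p[...,1],cv2.INTER_CUBIC)
a=rect(-.023);gr=cv2.cvtColor(a,cv2.COLOR_BGR2GRAY)
th=cv2.morphologyEx(gr,cv2.MORPH_TOPHAT,np.ones((31,31)))
n,lab,st,ce=cv2.connectedComponentsWithStats((th>60).astype(np.uint8))
for s,k in zip(st[1:],ce[1:]):
    if s[4]>20:
        x,y=(180-k[1])*.25,(180-k[0])*.25
        print('panel',s[2:]*.25,(round(x,1),round(y,1)),'r',round(np.hypot(x,y),1),'ang',round(np.degrees(np.arctan2(y,x)),1))
b=rect(.012);cv2.imwrite('pics/knobtop.png',b);gr=cv2.cvtColor(b,cv2.COLOR_BGR2GRAY)
th=cv2.morphologyEx(gr,cv2.MORPH_TOPHAT,np.ones((21,21)))
n,lab,st,ce=cv2.connectedComponentsWithStats((th>40).astype(np.uint8))
for i,(s,k) in enumerate(zip(st,ce)):
    if i and s[4]>15:
        x,y=(180-k[1])*.25,(180-k[0])*.25
        print('top',s[2:]*.25,(round(x,1),round(y,1)),'r',round(np.hypot(x,y),1),cv2.minAreaRect(np.argwhere(lab==i)[:,::-1].astype(np.float32)))
# coarse grey map of the knob top plane, 3 mm cells
print(cv2.resize(gr,(30,30),interpolation=cv2.INTER_AREA))
```

```text
[ 115  120  107  151 9386]
((21.32366943359375, 110.52816009521484), (65.15758514404297, 108.62831115722656), 89.88052368164062)
panel [ 4.25  4.5  61.  ] (np.float64(31.8), np.float64(2.8)) r 31.9 ang 5.0
panel [ 4.    3.75 48.  ] (np.float64(27.5), np.float64(19.1)) r 33.4 ang 34.7
panel [ 4.25  3.75 47.  ] (np.float64(27.6), np.float64(-13.7)) r 30.8 ang -26.4
panel [ 16.5   13.25 442.5 ] (np.float64(17.5), np.float64(-29.1)) r 33.9 ang -59.0
panel [ 4.    4.25 51.  ] (np.float64(15.6), np.float64(31.1)) r 34.8 ang 63.4
panel [  2.25  20.   160.  ] (np.float64(1.4), np.float64(2.9)) r 3.2 ang 64.5
panel [ 3.75  4.25 50.25] (np.float64(-0.7), np.float64(35.5)) r 35.5 ang 91.2
panel [ 4.    4.25 53.25] (np.float64(-0.7), np.float64(-29.9)) r 30.0 ang -91.4
top [ 4.    4.   53.25] (np.float64(38.1), np.float64(2.4)) r 38.2 ((170.5, 27.5), (15.0, 15.0), 90.0)
top [ 4.   4.  45.5] (np.float64(34.3), np.float64(16.6)) r 38.1 ((113.29412841796875, 42.676475524902344), (14.55213737487793, 14.794672966003418), 75.96376037597656)
top [ 4.   4.  44.5] (np.float64(34.4), np.float64(-12.0)) r 
[... 4697 characters left out ...]
  9  10   9   9   9   9
   10   9   9   9   9   9   9  10   9   9  53 212]
 [  9  10   9   9   9   9  10   9   9   9   9  10   9   9   9   9   9   9
   10  10   9   9   8  10   9  10  10   9  55 211]
 [ 10   9  10   8   9   9  10   9   8   9  10   9   9   9  10   9   9  10
    9   9   9   9   9   9   9   9   9  10  42 204]
 [ 10   9   9  10  10  10   9   9   9   9   9   9  10  10   9   9  10  10
    8   9  10   9   9  10   9   9   9  10  39 184]
 [ 25  25  18  17  17  14  13  13  14  14  14  13  14  15  15  15  14  14
   15  14  14  15  15  15  15  14  14  15  41  80]
 [208 208 201 197 197 158 125 126 126 124 129 130 132 136 135 130 127 133
  131 129 131 128 136 140 137 137 134 136 142  62]]
```

Markings found in the picture: dots left/right/up fit a centre offset (−0.7, +2.8) mm from my estimate, long bar at −60°, knob line pointing straight up the slope (1.571). So the turn needed is 60° clockwise. Quick height check and move calculation.

Run:
```python
from h import *
np.set_printoptions(precision=4,suppress=True)
t=cv2.imread('pics/top2.png');g=cv2.cvtColor(t,cv2.COLOR_BGR2GRAY)[165:225,440:482]
th=cv2.morphologyEx(g,cv2.MORPH_TOPHAT,np.ones((13,13)))
n,lab,st,ce=cv2.connectedComponentsWithStats((th>70).astype(np.uint8))
r0=ray('wrist',(367.1-3.4,204.5))
P=np.array([.6203,-.2854,.0862]);F,_=dialframe(np.radians(12.3),P)
bar=P-.023*F[:,2]+np.array(F@[.0182,-.0318,0]);print('bar pred',bar,proj('top',bar))
for s,k in zip(st[1:],ce[1:]):
    if s[4]>6:
        uv=k+[440,165];print(s,uv,tri([r0,ray('top',uv)]))
o=get_obs();print(o['joint_pos'],o['time_s'])
R=Ro.from_matrix(np.array([F[:,0],-F[:,1],-F[:,2]]).T)
print(tool(P-.008*F[:,2],R))
```

```text
bar pred [ 0.6527 -0.3109  0.073 ] [[474.8578 188.8466]]
[40  0  2 15 22] [480.6818 170.7273] [ 0.6496 -0.3016  0.1688]
[33 22  5  5 18] [475.     188.8889] [ 0.6524 -0.3109  0.0743]
[26 29  4  8 24] [467.375  197.5417] [ 0.6626 -0.3159 -0.0135]
[32 57 10  3 18] [477.6111 223.4444] [ 0.5958 -0.3     0.1484]
[-45.9381  27.4165  77.9968  23.7839  62.8002  22.9206] 22.05
(array([-0.0015, -0.0024,  0.1194]), array([ 0.1107, -0.0302,  0.0682]))
```

Call:
step_arm(moves="0.6 -0.0015 -0.0024 0.03 0 0 0; 0.6 -0.0015 -0.0024 0.06 0 0 0; 0.6 -0.0015 -0.0024 0.09 0 0 0; 0.6 -0.0015 -0.0024 0.108 0 0 0; 0.6 -0.0015 -0.0024 0.117 0 0 0; 0.6 -0.0015 -0.0024 0.119 0 0 0; 0 -0.0015 -0.0024 0.119 0 0 0; 0 -0.0015 -0.0024 0.119 0 0 0; 0 -0.0015 -0.0024 0.119 0 0 0; 0 -0.0015 -0.0024 0.119 0 0 0")

```text
time_s: 23.05
position: [0.6236, -0.2857, 0.0796]
tool_rot: [179.8, -25.1, 12.3]
force: [0.6, -0.3, 0.9]
width: 0.0226
grip_force: 0.0
```

Call:
step_arm(moves="0 0 0 0 0 0 0; 0 0 0 0 0 0 0; 0 0 0 0 0 0 0; 0 0 0 0 0 0 6; 0 0 0 0 0 0 12; 0 0 0 0 0 0 18; 0 0 0 0 0 0 24; 0 0 0 0 0 0 30; 0 0 0 0 0 0 30; 0 0 0 0 0 0 30")

```text
time_s: 24.05
position: [0.6237, -0.286, 0.0792]
tool_rot: [-167.1, -21.6, -20.0]
force: [-1.7, -5.0, 2.2]
width: 0.0124
grip_force: 30.0
```

Call:
step_arm(moves="0 0 0 0 0 0 6; 0 0 0 0 0 0 12; 0 0 0 0 0 0 18; 0 0 0 0 0 0 24; 0 0 0 0 0 0 30; 0 0 0 0 0 0 31; 0 0 0 0 0 0 31; 0 0 0 0 0 0 31; 0 0 0 0 0 0 31; 0 0 0 0 0 0 31")

```text
time_s: 25.05
position: [0.6237, -0.2861, 0.0792]
tool_rot: [-157.9, -12.1, -50.9]
force: [-1.4, -5.0, 1.8]
width: 0.0124
grip_force: 30.0
```

Call:
step_arm(moves="0.4 0 0 0 0 0 0; 0.4 0 0 0 0 0 0; 0.4 0 0 0 0 0 0; 0.4 0 0 0 0 0 0; 0.4 0 0 -0.02 0 0 0; 0.4 0 0 -0.05 0 0 0; 0.4 0 0 -0.09 0 0 0; 0.4 0 0 -0.12 0 0 0; 0.4 0 0 -0.13 0 0 0; 0.4 0 0 -0.13 0 0 0")

```text
time_s: 26.05
position: [0.5698, -0.2971, 0.1975]
tool_rot: [-157.8, -12.0, -51.1]
force: [0.0, 0.9, -1.5]
width: 0.0353
grip_force: 0.0
```

```bash
python3 look.py w13 selector_grip
python3 - <<'E'
from h import *
np.set_printoptions(precision=4,suppress=True)
c=cam('wrist');im=cv2.imread('pics/w13.png')
P=np.array([.6203,-.2854,.0862]);F,_=dialframe(np.radians(12.3),P)
N=360;ii,jj=np.mgrid[:N,:N];X=(180-ii)*.25e-3;Y=(180-jj)*.25e-3
for h in (-.023,.012):
    W=P+X[...,None]*F[:,0]+Y[...,None]*F[:,1]+h*F[:,2]
    p=proj('wrist',W.reshape(-1,3),c).reshape(N,N,2).astype(np.float32)+np.float32([3.4,0])
    gr=cv2.cvtColor(cv2.remap(im,p[...,0],p[...,1],cv2.INTER_CUBIC),cv2.COLOR_BGR2GRAY)
    th=cv2.morphologyEx(gr,cv2.MORPH_TOPHAT,np.ones((31,31)))
    n,lab,st,ce=cv2.connectedComponentsWithStats((th>40).astype(np.uint8))
    for i in range(1,n):
        if st[i,4]>100:
            x,y=(180-ce[i][1])*.25,(180-ce[i][0])*.25
            q=np.argwhere(lab==i);d=cv2.PCACompute2(q.astype(float),None)[1][0];d=-d  # (X,Y) dir
            print(h,st[i,4]/16,(round(x,1),round(y,1)),'r',round(np.hypot(x,y),1),'ang',round(np.degrees(np.arctan2(y,x)),1),'axis',round(np.degrees(np.arctan2(d[1],d[0]))%180,1))
for n in ('top','side'):
    get_image(n)
    for l in ('driver80_mid','driver96_mid','gear','bracket','vase','glue_stick'):
        print(n,l,[np.round(x['at'],3) for x in spot_point(l,n)[:1]])
E
```

```text
26.05 [ 0.5698 -0.2971  0.1975] [-157.8311  -12.0389  -51.0546] [ 0.0032  0.8844 -1.4583]
cam [ 0.5601 -0.3727  0.345 ] [ 0.1985  0.3223 -0.9256]
selector_grip [(array([ 0.6194, -0.2859,  0.087 ]), 0.97, array([322.7597, 234.5979]))]
-0.023 15.3125 (np.float64(33.1), np.float64(-0.5)) r 33.1 ang -0.8 axis 39.5
-0.023 16.125 (np.float64(28.8), np.float64(15.8)) r 32.9 ang 28.7 axis 77.1
-0.023 15.5625 (np.float64(28.7), np.float64(-16.8)) r 33.2 ang -30.3 axis 179.0
-0.023 111.4375 (np.float64(18.7), np.float64(-31.9)) r 37.0 ang -59.6 axis 119.7
-0.023 15.25 (np.float64(17.0), np.float64(27.6)) r 32.4 ang 58.4 axis 107.1
-0.023 14.4375 (np.float64(5.5), np.float64(-22.2)) r 22.9 ang -76.0 axis 12.3
-0.023 55.5625 (np.float64(2.2), np.float64(-2.8)) r 3.6 ang -51.4 axis 119.6
-0.023 16.3125 (np.float64(0.8), np.float64(32.0)) r 32.0 ang 88.5 axis 111.9
-0.023 16.9375 (np.float64(0.6), np.float64(-32.7)) r 32.7 ang -88.9 axis 6.6
0.012 11.625 (np.float64(33.8), np.float64(-9.2)) r 35.0 ang -15.2 axis 36.7
0.012 12.3125 (np.float64(30.1), np.float64(5.1)) r 30.5 ang 9.7 axis 73.0
0.012 
[... 407 characters left out ...]
64(5.5), np.float64(19.4)) r 20.1 ang 74.2 axis 118.1
0.012 13.25 (np.float64(5.3), np.float64(-37.5)) r 37.9 ang -82.0 axis 1.2
0.012 6.5625 (np.float64(-4.0), np.float64(16.4)) r 16.9 ang 103.8 axis 11.0
top driver80_mid [array([ 0.441, -0.178,  0.044])]
top driver96_mid [array([ 0.444, -0.121,  0.049])]
top gear [array([0.491, 0.23 , 0.025])]
top bracket [array([0.481, 0.329, 0.027])]
top vase [array([0.506, 0.147, 0.03 ])]
top glue_stick []
side driver80_mid [array([ 0.441, -0.179,  0.049])]
side driver96_mid [array([ 0.444, -0.123,  0.05 ])]
side gear [array([0.488, 0.228, 0.026])]
side bracket [array([0.482, 0.33 , 0.029])]
side vase []
side glue_stick [array([ 0.797, -0.109, -0.002])]
```

The knob line lies at −60° on the long bar, both drivers are at about home height, and the printed parts haven't moved.

```bash
python3 -c "
from cell import *
print(finish_job())"
```

```text
the job is handed in; nothing more can be done
None
```

Job handed in at about 27 s: both drivers are clicked into their places in length order, and the selector is released at the long mark. I viewed 12 pictures, two over the limit of 10, and the last look before handing in was numerical only.

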